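Lock the panel clamp with the fork key

TASK

Lock the test panel in the small bench clamp: take the orange T-handle key out of the wooden key stand, put its forked foot down the clamp's grey sleeve onto the brass bar of the locking screw, and turn it clockwise (seen from above) until the screw stops, about a sixth of a turn, so that the red finger swings over the blue panel. Turn the screw with the key only, not by touching it or the red finger with the gripper, leave the key standing in the sleeve, and leave the blue-handled key in the stand.

Things in the scene. Friction and masses are not known exactly. Their poses are not given: they have to be found in the camera images.
- fork_key: The right tool: T-handle key, orange handle, upright in either well of key_stand. 96 mm tall, 0.1 kg. Origin: centre of its foot's underside, z up. Handle: bar along x, 64 mm long, 14 mm wide (y), 18 mm high, centre 87 mm above the origin; grip across y. Shank 10 mm, foot 22 mm thick; a slot 10 mm wide, 12 mm deep, runs under the foot along x (as the handle): a half turn makes no difference.
- square_key: The wrong tool, which stays in the stand: same size and axes as fork_key, standing in the other well, but with a blue handle and a solid square foot that cannot go over the brass bar.
- key_stand: Wooden block fixed to the table, 46 (x) x 150 (y) x 36 mm high, origin under its centre. Two round wells 27 mm wide and 28 mm deep at y = -55 and +55 mm hold the two keys; which key is in which well varies.
- panel_clamp: Small clamp fixed to the table: aluminium base 80 (x) x 110 (y) x 10 mm, origin under its centre, blue panel on top. Grey sleeve, axis upright at x = 6, y = -28 mm: bore 27 mm, open from 44 mm above the table upward into a funnel whose mouth is 49 mm wide inside, 57 mm outside, 58 mm above the table. A post behind it carries the sleeve.
- screw_head (a point): Locking screw inside the sleeve, on its axis: the flat seat, 27 mm above the table, where the key's foot rests when home. The frame turns with the screw, z up. On the seat a brass bar, 20 mm long (x), 7 mm thick (y), 9.5 mm high. The red finger below the sleeve points along -x (46 mm): the key fits when its handle is parallel to it within 10 degrees, then has about 11 degrees of play each way.
- lock_screw (a joint): Angle of the locking screw in rad: 0 open (red finger beside the panel), grows clockwise seen from above, hard stop at 1.05 locked (red finger over the blue panel). Starts between 0 and 0.1. Stiff by friction, about 0.06 N m, and stays where it is left.
Not all that is in view belongs to the job. There is more than one size of the square_key; the job needs the larger.

How it is judged:
By the outcome, as a careful person would: the job done as asked, in the order asked, and still so for the second after the job is handed in, with the robot touching nothing.
It also fails if it takes over 45 s, if anything falls off the work surface, if the arm or the gripper's body presses on something with over 40 N, if the wrist force passes 120 N, or if a joint passes its speed limit or range.

ROBOT

A 6-joint arm with a two-finger parallel gripper is mounted at the origin on a cart in front of the work surface, level with it; the furniture and walls round the work are solid. World frame = base frame: x ahead of the robot, y to its left, z up, the work surface at z = 0. Lengths are in m, angles in rad, forces in N, time in s.
With the tool pointing down it reaches from about 0.225 to 0.875 m from the base axis. Payload 3.4 kg.
Tool frame: the origin (TCP) lies at the very end of the fingers, on their centre line; the grasp point (between the pads) lies 19 mm behind it (grasp_offset is the distance from the TCP to the grasp point, in m); y points along the fingers, z is the direction in which the jaws open and shut, and the axes are right-handed (so a half turn about y gives the same grasp; the last joint's range is limited). The gripper opens to 85 mm and grips with 20 to 120 N. Pads are 22 mm wide; open, the fingers measure 114 mm over their backs; the gripper's body (76 mm by 85 mm) begins 54 mm behind the grasp point. The pads swing forward as they close: fully open they stand 13 mm farther back than shut.
Start: joints at [-1.382, 0.276, 1.505, -0, 1.361, -0.121], TCP at [0.175, -0.548, 0.231] pointing down, gripper open.
Joint ranges: [-2.89, 2.89], [-0.75, 2.08], [0.22, 2.7], [-1.18, 4.32], [0.11, 2.71], [-2.7, 2.7]. Speed limits (rad/s): [2.57, 2.57, 3.14, 3.14, 3.14, 3.14].

INTERFACE

Orientations are given as a unit quaternion [w, x, y, z].
In Python, from rig import get_state, get_image, sign_off, grasp_offset gives the robot as it stands.
- The arm moves only by the shell command python3 -m jog 'ROWS' [FORCE]. ROWS is JSON, one flat list of numbers, 7 for each row, row after row: the closure in counts, from 0 (fully open) to 255 (shut), then the shift along the tool's x, y, z in cm, then the turn, a rotation vector about the tool's x, y, z in units of 8 degrees (1.0 is 8 degrees). In form: [jaw, tx, ty, tz, rx, ry, rz, jaw, tx, ty, tz, rx, ry, rz, ...]. A call has 1 to 12 rows; each row is the pose to reach, as a shift and turn from the pose commanded when the call began, along the tool's axes at that moment; what a row does not reach only later rows make up. A row lasts 1/8 s, in which the tool goes at most 62.5 mm and 10.7 degrees, less where a joint would pass 70% of its speed; a pose out of reach is approached as far as the arm can. A call with a gripper value outside its range is refused whole. The fingers move at their own pace and stop on an object; FORCE is the grip in N (left out, the last holds). Time passes only in rows, so rows that repeat a pose let the fingers close. It gives the time, the measured TCP pose, the force and the opening at its end, in the units of the state.
- get_state(): the state, without advancing time (a new reading comes with each control period).
- get_image(name): name is "side" or "top" or "wrist"; returns a dict with "color" (400x640x3 uint8, blue, green, red), "mtx" (3x3 intrinsics, pixels), "R" (3x3) and "t" (3): a world point X has camera coordinates R X + t; the wrist camera has in their place "tool_from_camera" (4x4, takes a point from camera to tool coordinates, whose origin is the TCP and whose axes are the tool frame's). Camera axes: x right, y down, z forward; pixel columns grow to the right and rows downward; lengths in m; the calibration is good to about 2 mm. A picture is of the moment at which its call begins: read the wrist's pose just before it. There is no depth.
- sign_off(): hands the job in, once; it reports no verdict.
The state is a dict: "clock": time; "qpos": joint angles; "qd": joint speeds; "effort": joint torques, N m; "position": TCP position; "ee_rot": TCP orientation; "contact_force": force on the tool from outside, world axes, zero at the start; "moment": the same for the moment, N m; "width": finger opening in m.
Only numpy, scipy, OpenCV 4.12 (cv2) and the standard library are available. Lean on these libraries where they do the work, as an engineer would, in place of code of your own. Each camera call takes 0.05 s, during which the arm holds its last target.

## Working session

There is one attempt and no reset: what is moved stays moved. The work goes in short steps, Python scripts to look and compute and a shell command to move; the robot and the scene stay as the last step left them, time stands still between calls to the robot, and variables do not carry over. Pictures are saved under pics/ and viewed, and the job is handed in when it is done.

```bash
ls; mkdir -p pics; python3 - <<'E'
from rig import get_state,get_image,grasp_offset
import cv2
s=get_state();print(s,grasp_offset)
for n in("side","top","wrist"):
    i=get_image(n);cv2.imwrite(f"pics/{n}0.png",i["color"]);print({k:v for k,v in i.items() if k!="color"})
E
```

```text
pics
{'clock': 0.0, 'qpos': array([-1.38200996e+00,  2.76607164e-01,  1.50613669e+00, -6.43045097e-06,
        1.36067884e+00, -1.20986468e-01]), 'qd': array([ 7.46610418e-04,  3.31588015e-04, -3.05095398e-03,  3.46279958e-05,
        2.08225518e-04, -2.12303741e-03]), 'effort': array([ 7.77792975e-04, -4.16768289e+01, -2.45807666e+01,  2.05225360e-04,
        1.13855608e-02, -1.18960398e-05]), 'position': array([ 0.17518571, -0.5471151 ,  0.23043134]), 'ee_rot': array([ 0.10906014, -0.10910844,  0.69928825, -0.69799511]), 'contact_force': array([ 0.42112861, -0.06817743, -0.61447197]), 'moment': array([-0.0031659 ,  0.04111162, -0.04302265]), 'width': 0.08532845297607725} 0.0187
{'mtx': array([[477.83418863,   0.        , 322.1537893 ],
       [  0.        , 477.83418863, 201.70451134],
       [  0.        ,   0.        ,   1.        ]]), 'R': array([[-0.53750022, -0.84325939, -0.00266749],
       [-0.58707139,  0.376471  , -0.71667061],
       [ 0.60534346, -0.38364461, -0.69740671]]), 't': array([0.24504721, 0.33573373, 0.72898041])}
{'mtx': array([[403.56990355,   0.        , 320.16433629],
       [  0.        , 403.56990355, 203.01189131],
       [  0.        ,   0.        ,   1.        ]]), 'R': array([[-0.0053653 , -0.99997717,  0.00410811],
       [-0.99502502,  0.00492995, -0.09950328],
       [ 0.09948076, -0.00462154, -0.99502875]]), 't': array([-0.01013799,  0.51228171,  0.95830487])}
{'mtx': array([[276.61011267,   0.        , 317.45553893],
       [  0.        , 276.61011267, 202.87255045],
       [  0.        ,   0.        ,   1.        ]]), 'tool_from_camera': array([[ 4.95158545e-04,  9.59133718e-01,  2.82952762e-01,
        -7.17049874e-02],
       [ 5.57182136e-04, -2.82953017e-01,  9.59133609e-01,
        -1.42856597e-01],
       [ 9.99999722e-01, -3.17266978e-04, -6.74518779e-04,
        -5.12667302e-04],
       [ 0.00000000e+00,  0.00000000e+00,  0.00000000e+00,
         1.00000000e+00]])}
```

View pics/side0.png

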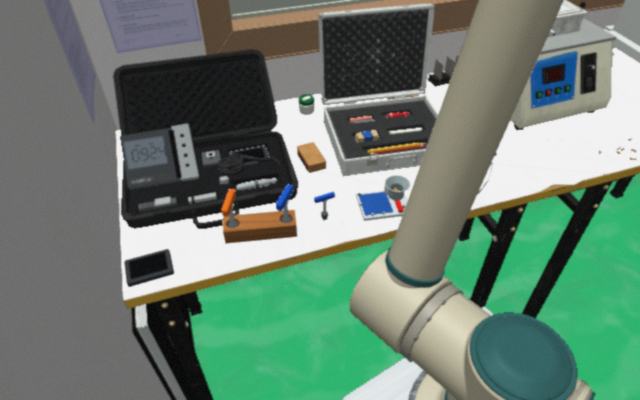

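View pics/top0.png

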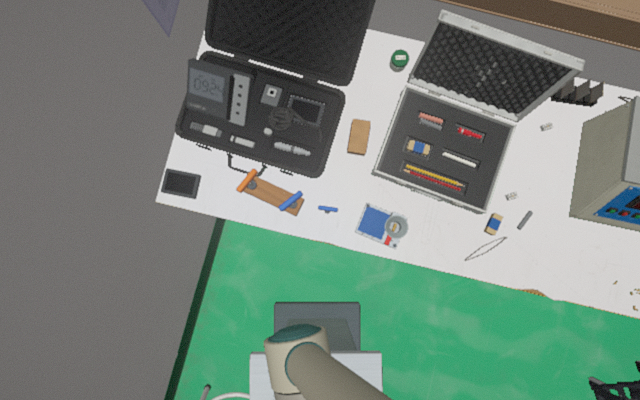

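View pics/wrist0.png

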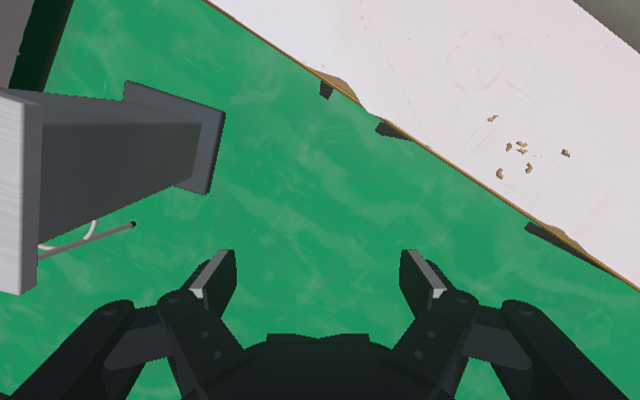

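Candidates in the top view:
- Orange-handled key in the stand at (247,181).
- Blue-handled key in the stand at (291,201).
- Small blue key standing on its own at (328,209).
- Red finger at (389,240), and red/orange items in the case near (469,131) and (435,178).

By the description I choose the orange handle at (247,181). I'll check it in a close crop.

```bash
python3 - <<'E'
import cv2,numpy as np
t=cv2.imread("pics/top0.png");s=cv2.imread("pics/side0.png")
a=cv2.resize(t[160:255,225:425],None,fx=4,fy=4,interpolation=cv2.INTER_CUBIC)
cv2.imwrite("pics/c_top.png",a)
b=cv2.resize(s[170:250,210:430],None,fx=3.6,fy=3.6,interpolation=cv2.INTER_CUBIC)
cv2.imwrite("pics/c_side.png",b)
E
```

```text
(no output)
```

View pics/c_top.png

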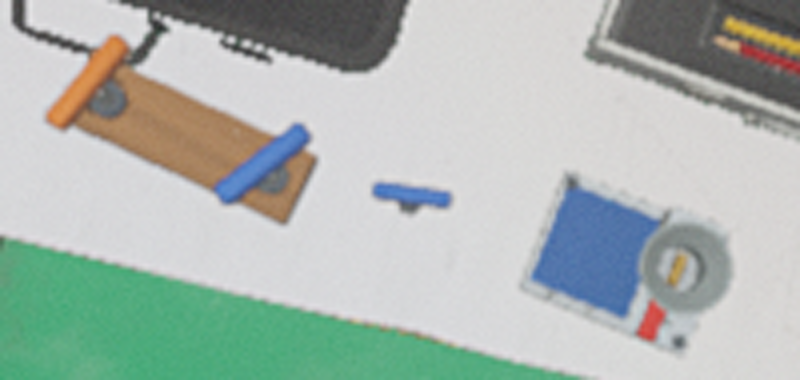

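View pics/c_side.png

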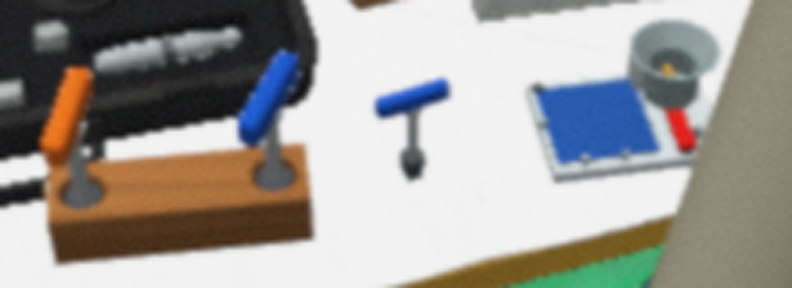

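The crops show the orange key upright in the left well. The blue full-size key is in the right well, and the small blue key is outside the stand. The clamp's sleeve is near top px (396,227), and the red finger points away from it towards (388,240). Next I'll measure these.

```bash
cat > h.py <<'E'
import numpy as np,cv2
from scipy.spatial.transform import Rotation as Ro
def ray(i,uv,z):
    K,R,t=i["mtx"],np.array(i["R"]),np.array(i["t"])
    d=R.T@np.linalg.inv(K)@np.array([uv[0],uv[1],1.]);c=-R.T@t
    return c+d*(z-c[2])/d[2]
def rot(s): q=s["ee_rot"];return Ro.from_quat([q[1],q[2],q[3],q[0]]).as_matrix()
def wcam(i,s):
    T=np.eye(4);T[:3,:3]=rot(s);T[:3,3]=s["position"];M=np.linalg.inv(T@i["tool_from_camera"])
    i=dict(i);i["R"]=M[:3,:3];i["t"]=M[:3,3];return i
def proj(i,X): 
    p=i["mtx"]@(i["R"]@np.array(X)+i["t"]);return p[:2]/p[2]
def blob(im,lo,hi,roi):
    x0,y0,x1,y1=roi
    m=np.zeros(im.shape[:2],np.uint8)
    m[y0:y1,x0:x1]=cv2.inRange(cv2.cvtColor(im,cv2.COLOR_BGR2HSV),lo,hi)[y0:y1,x0:x1]
    return m
def rect(m):
    return cv2.minAreaRect(np.argwhere(m>0)[:,::-1].astype(np.float32))
E
python3 - <<'E'
from h import *
from rig import get_image
t=get_image("top");s=get_image("side")
for nm,lo,hi,rt,rs,z in [("orange",(5,130,80),(18,255,255),(230,160,265,200),(215,180,240,220),.095),("blue",(105,120,60),(125,255,255),(275,185,308,216),(272,178,296,212),.095),("panel",(105,120,60),(125,255,255),(350,195,392,245),(355,185,395,220),.012),("red",(0,150,100),(4,255,255),(380,230,396,250),(392,195,408,215),.02)]:
    for c,i,r in(("top",t,rt),("side",s,rs)):
        m=blob(i["color"],lo,hi,r)
        if m.sum()==0: print(nm,c,"none");continue
        R=rect(m);b=cv2.boxPoints(R)
        print(nm,c,R,(m>0).sum(),"centre@z",ray(i,R[0],z).round(4))
        P=[ray(i,p,z)[:2] for p in b];e=max((P[1]-P[0],P[2]-P[1]),key=np.linalg.norm)
        print("  long",np.linalg.norm(e).round(4),"ang",np.degrees(np.arctan2(e[1],e[0])).round(1)%180)
# two-view triangulation of orange centroid
def tri(a,b):
    P=[i["mtx"]@np.c_[i["R"],i["t"]] for i in(t,s)]
    X=cv2.triangulatePoints(P[0],P[1],np.array(a,float).reshape(2,1),np.array(b,float).reshape(2,1));return (X[:3]/X[3]).ravel()
mo=[cv2.moments(blob(i["color"],(5,130,80),(18,255,255),r),True) for i,r in((t,(230,160,265,200)),(s,(215,180,240,220)))]
c=[(m["m10"]/m["m00"],m["m01"]/m["m00"]) for m in mo];print("tri orange",c,tri(*c))
# sleeve mouth
for nm,uv,z in(("mouth",(225+687/4,160+265/4),.058),("mouthinner",(225+681/4,160+270/4),.044),("bar",(225+678/4,160+269/4),.0365)):print(nm,ray(t,uv,z))
for uv in((225+686/4,160+253/4),(225+673/4,160+285/4)):print("bar",ray(t,uv,.0365))
print("wells z36",ray(t,(225+108/4,160+99/4),.036),ray(t,(225+270/4,160+179/4),.036))
for uv in((118,62),(317,157),(288,222),(78,130)):print("stand",ray(t,(225+uv[0]/4,160+uv[1]/4),.036))
for uv in((571,176),(525,286),(683,353)):print("base",ray(t,(225+uv[0]/4,160+uv[1]/4),.01))
E
```

```text
orange top ((246.72080993652344, 180.1735076904297), (5.616559028625488, 26.22933006286621), 38.1572265625) 138 centre@z [0.5584 0.1544 0.095 ]
  long 0.0596 ang 142.6
orange side ((228.539794921875, 204.37362670898438), (32.19056701660156, 16.983978271484375), 80.90972137451172) 294 centre@z [0.5482 0.1578 0.095 ]
  long 0.0918 ang 161.0
blue top ((290.3199768066406, 200.75999450683594), (5.1999993324279785, 26.399995803833008), 53.13010025024414) 129 centre@z [0.5107 0.0551 0.095 ]
  long 0.0598 ang 126.9
blue side ((284.1294250488281, 196.0823516845703), (9.81715202331543, 27.764131546020508), 32.47119140625) 235 centre@z [0.5101 0.0548 0.095 ]
  long 0.073 ang 127.0
panel top ((373.81036376953125, 222.22415161132812), (24.326087951660156, 24.697479248046875), 21.801406860351562) 573 centre@z [ 0.4654 -0.1446  0.012 ]
  long 0.0612 ang 157.4
panel side ((375.1308288574219, 202.9594268798828), (20.22194480895996, 30.085208892822266), 82.23483276367188) 539 centre@z [ 0.4614 -0.1421  0.012 ]
  long 0.0695 ang 68.4
red top ((387.5, 239.99998474121094), (3.156820774078369, 7.799204349
[... 285 characters left out ...]
289855072, 180.07971014492753), (228.60204081632654, 203.68027210884352)] [0.55920084 0.15504972 0.08654655]
mouth [ 0.45331419 -0.19196856  0.058     ]
mouthinner [ 0.45093742 -0.19104205  0.044     ]
bar [ 0.45183132 -0.19068375  0.0365    ]
bar [ 0.46139776 -0.19571588  0.0365    ]
bar [ 0.44227468 -0.18745986  0.0365    ]
wells z36 [0.55643377 0.15206946 0.036     ] [0.50730019 0.05396705 0.036     ]
stand [0.57906948 0.14626556 0.036     ]
stand [0.52049594 0.02563219 0.036     ]
stand [0.4812857  0.04311463 0.036     ]
stand [0.5376129  0.16996353 0.036     ]
base [ 0.51073526 -0.1307245   0.01      ]
base [ 0.44290306 -0.10125529  0.01      ]
base [ 0.40142557 -0.19752534  0.01      ]
```

```bash
cat >> h.py <<'E'
def plan(X,yaw,tilt_ok=True):
    """target TCP X (world), tool z heading yaw deg, tool y down -> row values"""
    from rig import get_state
    s=get_state();R=rot(s)
    z=np.array([np.cos(np.radians(yaw)),np.sin(np.radians(yaw)),0]);y=np.array([0,0,-1.]);x=np.cross(y,z)
    Rt=np.c_[x,y,z]
    d=R.T@(np.array(X)-s["position"])*100; rv=Ro.from_matrix(R.T@Rt).as_rotvec()
    print("pos",s["position"].round(4),"heading z",np.degrees(np.arctan2(R[1,2],R[0,2])).round(1),"q",s["qpos"].round(2),"w",round(s["width"],4),"clk",s["clock"])
    print("shift cm",d.round(2),"turn/8deg",(np.degrees(rv)/8).round(2))
E
python3 -c "
from h import *
plan([.5585,.154,.23],52);plan([.5585,.154,.23],232)"
```

```text
pos [ 0.1753 -0.5474  0.2309] heading z -72.3 q [-1.38  0.28  1.51  0.    1.36 -0.12] w 0.0854 clk 0.25
shift cm [-57.88   0.14 -55.12] turn/8deg [ 0.000e+00 -1.553e+01 -1.000e-02]
pos [ 0.1753 -0.5474  0.2309] heading z -72.3 q [-1.38  0.28  1.51  0.    1.36 -0.12] w 0.0854 clk 0.25
shift cm [-57.88   0.14 -55.12] turn/8deg [0.01 6.97 0.  ]
```

```bash
python3 -m jog '[110,-57.9,0,-55.1,0,-15.5,0,110,-57.9,0,-55.1,0,-15.5,0,110,-57.9,0,-55.1,0,-15.5,0,110,-57.9,0,-55.1,0,-15.5,0,110,-57.9,0,-55.1,0,-15.5,0,110,-57.9,0,-55.1,0,-15.5,0,110,-57.9,0,-55.1,0,-15.5,0,110,-57.9,0,-55.1,0,-15.5,0,110,-57.9,0,-55.1,0,-15.5,0,110,-57.9,0,-55.1,0,-15.5,0,110,-57.9,0,-55.1,0,-15.5,0,110,-57.9,0,-55.1,0,-15.5,0]' 60; python3 -c "
from h import *
plan([.5585,.154,.23],52)"
```

```text
clock: 1.75
position: [0.5359, 0.1124, 0.2313]
ee_rot: [-0.668, 0.669, -0.23, 0.23]
contact_force: [1.1, -0.4, -0.1]
width: 0.0487
pos [0.5359 0.1124 0.2313] heading z 52.0 q [ 0.08  0.23  1.56 -0.    1.34 -0.83] w 0.0487 clk 1.75
shift cm [-0.78  0.13  4.67] turn/8deg [0.   0.   0.01]
```

```bash
python3 -m jog '[110,-0.8,0,4.7,0,0,0,110,-0.8,0,4.7,0,0,0,110,-0.8,0,4.7,0,0,0]'; python3 - <<'E'
from h import *
from rig import *
s=get_state();i=get_image("wrist");cv2.imwrite("pics/w1.png",i["color"]);w=wcam(i,s)
m=blob(i["color"],(5,130,80),(18,255,255),(0,0,640,400));R=rect(m);print(R)
for z in(.104,.095):
  P=[ray(w,p,z) for p in cv2.boxPoints(R)];e=max((P[1]-P[0],P[2]-P[1]),key=np.linalg.norm)
  print(z,ray(w,R[0],z),np.linalg.norm(e),np.degrees(np.arctan2(e[1],e[0]))%180)
plan([.5585,.154,.23],52)
t=get_image("top");cv2.imwrite("pics/t1.png",t["color"])
E
```

```text
clock: 2.12
position: [0.5573, 0.1518, 0.2308]
ee_rot: [-0.668, 0.669, -0.232, 0.231]
contact_force: [-0.2, -0.1, -0.3]
width: 0.0488
((215.79603576660156, 228.26168823242188), (176.9478759765625, 234.3883514404297), 32.7352294921875)
0.104 [0.51861783 0.04689938 0.104     ] 0.2597093430994867 102.67497255066516
0.095 [0.51923289 0.04189107 0.095     ] 0.2683750241089325 102.67497255066517
pos [0.5572 0.1514 0.2311] heading z 51.7 q [ 0.15  0.28  1.5  -0.    1.36 -0.76] w 0.0485 clk 2.175
shift cm [-0.06  0.11  0.29] turn/8deg [ 0.01 -0.03 -0.  ]
```

View pics/w1.png

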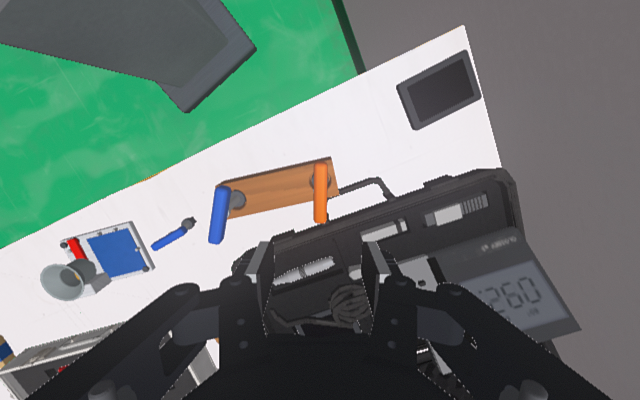

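The wrist view shows the orange handle at about (320,193), upright in the image and so parallel to tool x. The stand's wood confused the colour mask, so I'll restrict it.

```bash
python3 - <<'E'
from h import *
from rig import *
s=get_state();i=get_image("wrist");w=wcam(i,s)
m=blob(i["color"],(5,190,120),(18,255,255),(308,155,334,230));R=rect(m);print(R,(m>0).sum())
for z in(.104,.095):
  P=[ray(w,p,z) for p in cv2.boxPoints(R)];e=max((P[1]-P[0],P[2]-P[1]),key=np.linalg.norm)
  print(z,ray(w,R[0],z),np.linalg.norm(e),np.degrees(np.arctan2(e[1],e[0]))%180)
for p in((.5585,.154,.095),(.5585,.154,.104),(.450,-.191,.058)):print(p,proj(w,p))
print("blue handle",ray(w,(219,215),.1),"funnel",ray(w,(68,280),.058))
c=cv2.resize(i["color"][130:260,150:360],None,fx=3.5,fy=3.5,interpolation=2);cv2.imwrite("pics/w1c.png",c)
E
```

```text
((320.5, 200.0), (42.0, 11.0), 90.0) 412
0.104 [0.56232573 0.15102731 0.104     ] 0.04436026196818844 142.15728875475608
0.095 [0.56439931 0.14951934 0.095     ] 0.04583817222647582 142.15728875475617
(0.5585, 0.154, 0.095) [320.38227369 193.16041904]
(0.5585, 0.154, 0.104) [320.47339559 195.38798881]
(0.45, -0.191, 0.058) [ 60.27823045 282.00735022]
blue handle [0.51014815 0.05691293 0.1       ] funnel [ 0.4543789  -0.18067674  0.058     ]
```

View pics/w1c.png

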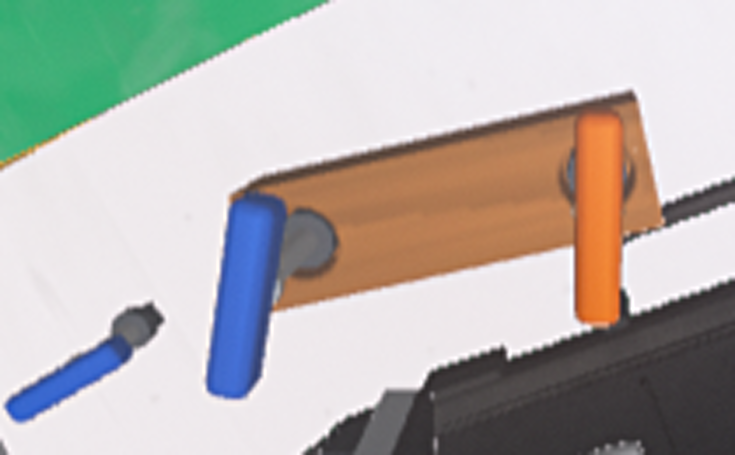

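```bash
python3 -m jog '[110,-0.1,0,0.3,0,0,0,110,-0.1,4,0.3,0,0,0,110,-0.1,8,0.3,0,0,0,110,-0.1,11,0.3,0,0,0,110,-0.1,13,0.3,0,0,0,110,-0.1,14.5,0.3,0,0,0,110,-0.1,15.5,0.3,0,0,0,110,-0.1,15.5,0.3,0,0,0]'; python3 - <<'E'
from h import *
from rig import *
plan([.5585,.154,.0755],52)
s=get_state();print(s["contact_force"]);i=get_image("wrist");cv2.imwrite("pics/w2.png",i["color"])
E
```

```text
clock: 3.28
position: [0.5588, 0.1551, 0.076]
ee_rot: [-0.668, 0.668, -0.232, 0.232]
contact_force: [-0.6, 0.3, 1.0]
width: 0.0486
pos [0.5588 0.1551 0.076 ] heading z 51.7 q [ 0.15  0.41  1.72 -0.    1.01 -0.75] w 0.0486 clk 3.275
shift cm [ 0.04  0.05 -0.1 ] turn/8deg [ 0.   -0.03 -0.  ]
[-0.58661639  0.31771891  1.03976778]
```

View pics/w2.png

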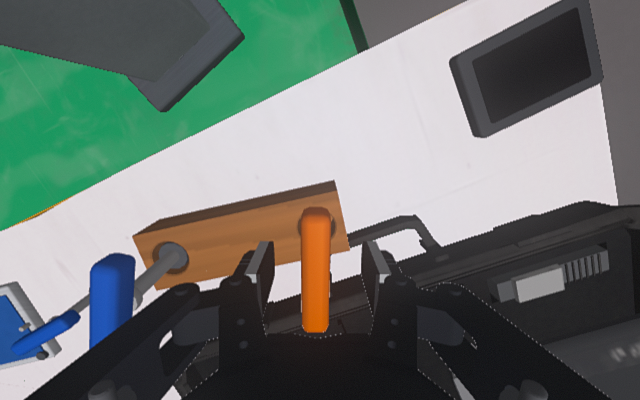

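The orange bar, rows 208–333 and centred on column 316, lies midway between the pads and the blue key is clear. I'll close on it.

```bash
python3 -m jog '[255,0,0,0,0,0,0,255,0,0,0,0,0,0,255,0,0,0,0,0,0,255,0,0,0,0,0,0,255,0,0,0,0,0,0,255,0,0,0,0,0,0]' 70; python3 - <<'E'
from h import *
from rig import *
plan([.5588,.1551,.19],52)
s=get_state();print(s["contact_force"]);i=get_image("wrist");cv2.imwrite("pics/w3.png",i["color"])
E
```

```text
clock: 4.08
position: [0.5595, 0.1552, 0.0771]
ee_rot: [0.668, -0.668, 0.231, -0.232]
contact_force: [-1.4, -1.1, 5.9]
width: 0.0127
pos [0.5595 0.1552 0.0771] heading z 51.8 q [ 0.15  0.41  1.72 -0.    1.01 -0.75] w 0.0127 clk 4.075
shift cm [ -0.03 -11.29  -0.04] turn/8deg [-0.01 -0.03  0.01]
[-1.39838919 -1.14292486  5.92419911]
```

View pics/w3.png

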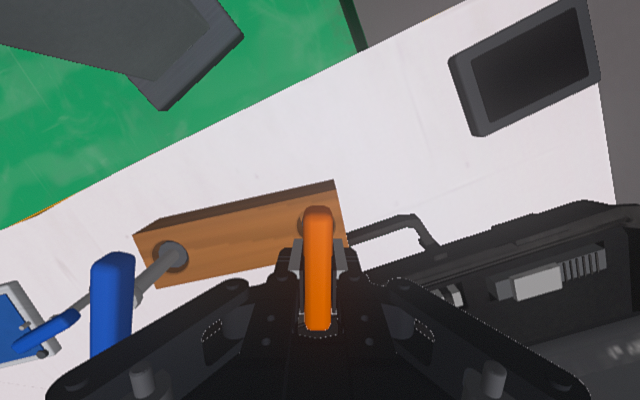

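The bar is gripped, with an opening of 12.7 mm. Now I'll lift it straight up.

```bash
python3 -m jog '[255,0,-1,0,0,0,0,255,0,-3,0,0,0,0,255,0,-6,0,0,0,0,255,0,-9,0,0,0,0,255,0,-12,0,0,0,0,255,0,-12,0,0,0,0]'; python3 - <<'E'
from h import *
from rig import *
plan([.5588,.1551,.19],52)
s=get_state();print(s["contact_force"])
for n in("wrist","side","top"):
  i=get_image(n);cv2.imwrite(f"pics/{n}4.png",i["color"])
a=cv2.imread("pics/wrist4.png");b=cv2.imread("pics/side4.png")
c=cv2.resize(a[120:380,220:420],(400,520),interpolation=2);d=cv2.resize(b[130:260,180:280],(400,520),interpolation=2)
cv2.imwrite("pics/c4.png",np.hstack([c,d]))
E
```

```text
clock: 4.88
position: [0.5605, 0.1556, 0.1988]
ee_rot: [0.669, -0.667, 0.23, -0.233]
contact_force: [-0.3, -0.8, -1.0]
width: 0.013
pos [0.5605 0.1556 0.1988] heading z 51.8 q [ 0.15  0.3   1.55  0.    1.28 -0.75] w 0.013 clk 4.875
shift cm [-0.11  0.88 -0.15] turn/8deg [-0.03 -0.03  0.03]
[-0.33936559 -0.8305512  -0.95865321]
```

View pics/c4.png

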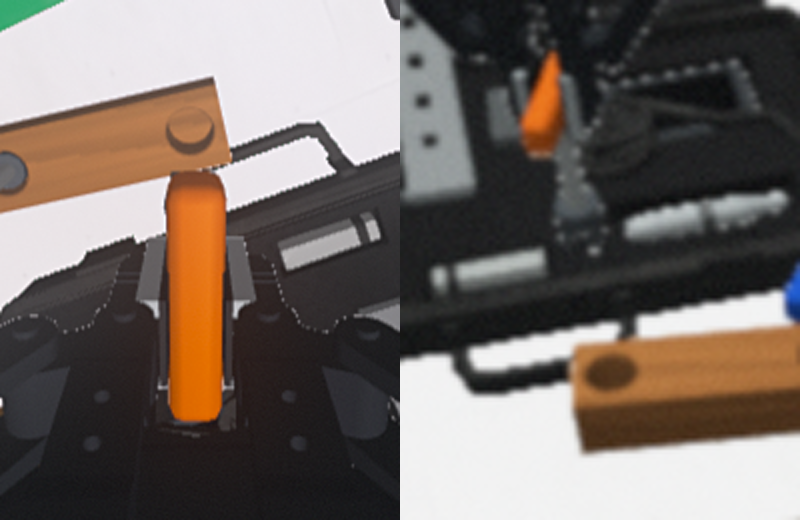

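The key is out of the stand and hangs upright, and its well is empty. Next I'll get the key's offset within the tool.

```bash
python3 - <<'E'
from h import *
from rig import *
i=get_image("wrist");T=i["tool_from_camera"];K=i["mtx"]
# measure handle column/rows
hsv=cv2.inRange(cv2.cvtColor(i["color"],cv2.COLOR_BGR2HSV),(5,190,120),(18,255,255));hsv[:200]=0;hsv[:,:296]=0;hsv[:,336:]=0
ys,xs=np.where(hsv>0);print(ys.min(),ys.max(),xs.min(),xs.max())
def pix(p):
    c=np.linalg.inv(T)@np.r_[p,1];q=K@c[:3];return (q[:2]/q[2]).round(1)
for h in(-.028,-.01):
  for x in(-.036,-.034,-.032,-.03,.028,.03,.032,.034):print(h,x,pix([x,h,0]))
# axis prediction in side camera
s=get_state();R=rot(s);sd=get_image("side")
for dx in(-.004,0,.004):
  print(dx,[proj(sd,R@np.array([dx,y,0])+s["position"]).round(1) for y in(-.0187,.03,.068)])
E
```

```text
214 330 304 332
-0.028 -0.036 [317.5 209.2]
-0.028 -0.034 [317.5 213.6]
-0.028 -0.032 [317.5 217.9]
-0.028 -0.03 [317.5 222.1]
-0.028 0.028 [317.5 330.7]
-0.028 0.03 [317.5 334. ]
-0.028 0.032 [317.5 337.3]
-0.028 0.034 [317.5 340.5]
-0.01 -0.036 [317.4 198.2]
-0.01 -0.034 [317.4 202. ]
-0.01 -0.032 [317.4 205.8]
-0.01 -0.03 [317.4 209.6]
-0.01 0.028 [317.5 307.5]
-0.01 0.03 [317.5 310.5]
-0.01 0.032 [317.5 313.5]
-0.01 0.034 [317.5 316.5]
-0.004 [array([217.9, 155. ]), array([222. , 175.6]), array([225. , 190.6])]
0 [array([218.5, 153.6]), array([222.6, 174.2]), array([225.5, 189.2])]
0.004 [array([219.1, 152.2]), array([223.1, 172.8]), array([226. , 187.8])]
```

```bash
python3 - <<'E'
import cv2
b=cv2.imread("pics/side4.png");cv2.imwrite("pics/c4b.png",cv2.resize(b[135:200,200:250],None,fx=9,fy=9,interpolation=0))
E
```

```text
(no output)
```

View pics/c4b.png

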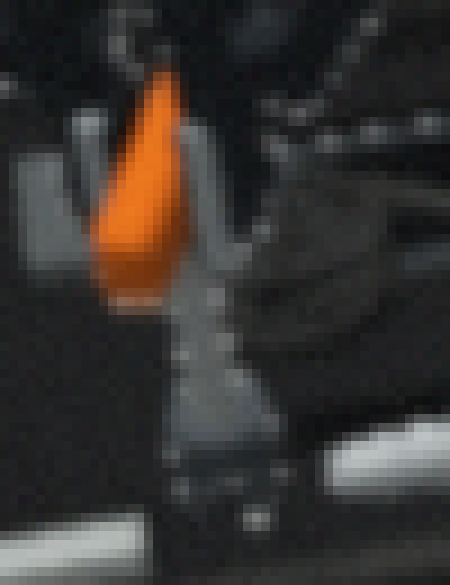

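```bash
python3 -c "
from h import *
plan([.516,-.219,.2],66.5)"
```

```text
pos [0.558  0.1551 0.1947] heading z 51.7 q [ 0.15  0.31  1.55 -0.    1.28 -0.75] w 0.0128 clk 5.125
shift cm [ 19.86  -0.5  -31.98] turn/8deg [ 0.01 -1.84 -0.02]
```

```bash
python3 -m jog '[255,2.6,-0.7,-4.2,0,-0.2,0,255,5.2,-0.7,-8.4,0,-0.5,0,255,7.8,-0.7,-12.6,0,-0.8,0,255,10.4,-0.7,-16.8,0,-1,0,255,13,-0.7,-21,0,-1.3,0,255,15.6,-0.7,-25.2,0,-1.5,0,255,18.2,-0.7,-29.4,0,-1.8,0,255,19.8,-0.7,-32,0,-1.8,0,255,19.8,-0.7,-32,0,-1.8,0,255,19.8,-0.7,-32,0,-1.8,0]'; python3 - <<'E'
from h import *
from rig import *
plan([.516,-.219,.2],66.5)
s=get_state();print(s["contact_force"])
i=get_image("wrist");cv2.imwrite("pics/w5.png",i["color"])
cv2.imwrite("pics/w5c.png",cv2.resize(i["color"][40:230,230:430],None,fx=3,fy=3,interpolation=2))
E
```

```text
clock: 6.38
position: [0.516, -0.2178, 0.2024]
ee_rot: [0.692, -0.691, 0.147, -0.146]
contact_force: [0.1, 0.9, -1.7]
width: 0.0129
pos [ 0.516  -0.2178  0.2024] heading z 66.1 q [-0.52  0.27  1.58  0.    1.29 -1.68] w 0.0129 clk 6.375
shift cm [ 0.05  0.24 -0.11] turn/8deg [-0.01 -0.05 -0.02]
[ 0.05257037  0.86702684 -1.68836956]
```

View pics/w5.png

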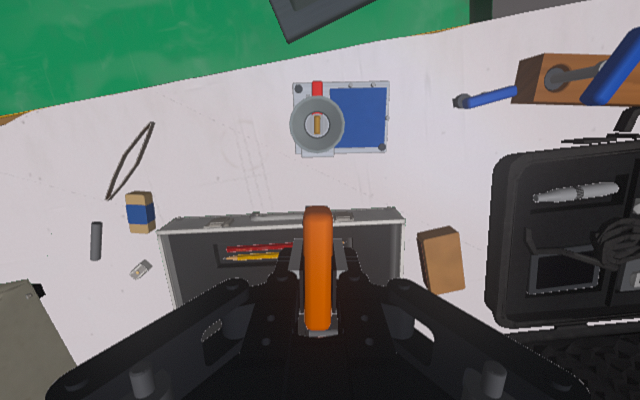

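View pics/w5c.png

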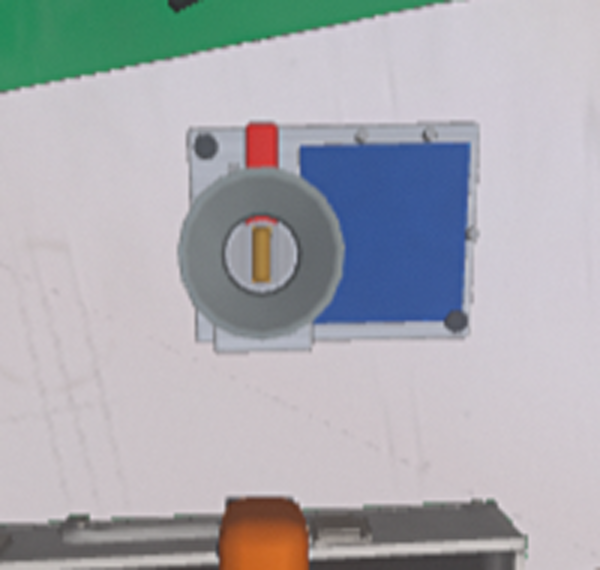

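The wrist view shows the bar at about (317,125) and the red finger at (317,88), both vertical in the image. The handle is therefore already parallel to the finger at heading 66°. The mouth is centred at (317,124).

```bash
python3 - <<'E'
from h import *
from rig import *
s=get_state();i=get_image("wrist");w=wcam(i,s)
print(ray(w,(317,124.3),.058),ray(w,(317,124.7),.0365),ray(w,(317,124.5),.044))
a=ray(w,(317.4,115.3),.0365);b=ray(w,(317,134.3),.0365);print(np.linalg.norm(a-b),np.degrees(np.arctan2(*(a-b)[[1,0]])))
R=rot(s);ax=ray(w,(317,124.5),.05)
X=ax-R@np.array([-.002,0,0]);X[2]=.2;print("tcp target",X)
plan(X,66.1)
E
```

```text
[ 0.45217673 -0.18924339  0.058     ] [ 0.45274572 -0.1894898   0.0365    ] [ 0.4524854  -0.18937648  0.044     ]
0.019674592126597314 154.88733381784155
tcp target [ 0.45425824 -0.19016043  0.2       ]
pos [ 0.5163 -0.2174  0.2029] heading z 66.2 q [-0.52  0.27  1.58  0.    1.29 -1.68] w 0.0125 clk 6.475
shift cm [-6.77  0.3  -0.01] turn/8deg [-0.    0.01 -0.01]
```

```bash
python3 -m jog '[255,-3.5,0,0,0,0.1,0,255,-6.8,0,0,0,0.1,0,255,-6.8,2,0,0,0.1,0,255,-6.8,4,0,0,0.1,0,255,-6.8,5,0,0,0.1,0,255,-6.8,5,0,0,0.1,0]'; python3 - <<'E'
from h import *
from rig import *
plan([.4543,-.1902,.096],65)
s=get_state();print(s["contact_force"])
R=rot(s)
o=[]
for n in("side","top"):
  i=get_image(n);u=proj(i,s["position"]).astype(int);print(n,u)
  x,y=u;x=np.clip(x,50,590);y=np.clip(y,50,350)
  o.append(cv2.resize(i["color"][y-50:y+50,x-50:x+50],(400,400),interpolation=2))
cv2.imwrite("pics/c6.png",np.hstack(o));cv2.imwrite("pics/w6.png",get_image("wrist")["color"])
E
```

```text
clock: 7.22
position: [0.454, -0.1904, 0.1528]
ee_rot: [0.691, -0.691, 0.151, -0.15]
contact_force: [-0.0, -0.5, -1.2]
width: 0.0127
pos [ 0.454  -0.1904  0.1528] heading z 65.4 q [-0.54  0.21  1.8   0.    1.13 -1.68] w 0.0127 clk 7.225
shift cm [0.03 5.68 0.03] turn/8deg [-0.    0.05 -0.01]
[-0.00865653 -0.48244172 -1.1751083 ]
side [401 146]
top [404 224]
```

View pics/c6.png

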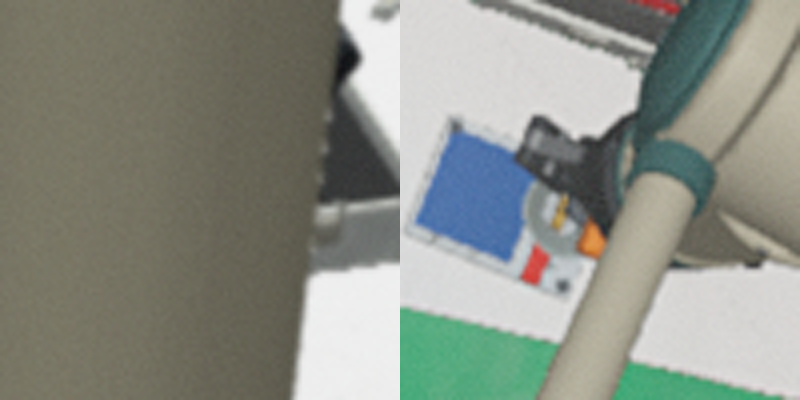

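View pics/w6.png

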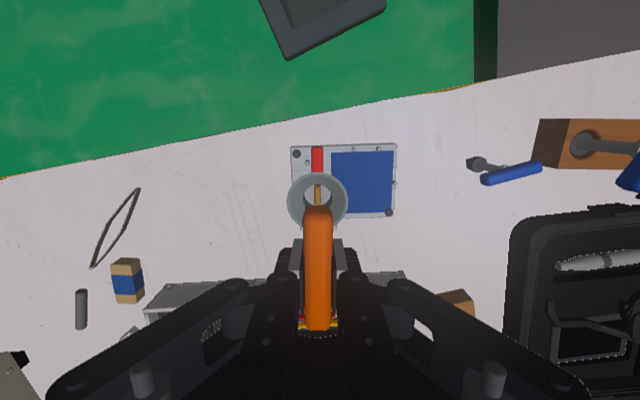

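The wrist view shows the key over the funnel, with the near end of the brass bar and the red finger in line with the handle at column 317. I'll lower it in slow steps and watch the force.

```bash
python3 -m jog '[255,0,1.2,0,0,0,0,255,0,2.4,0,0,0,0,255,0,3,0,0,0,0,255,0,3.5,0,0,0,0,255,0,4,0,0,0,0,255,0,4.4,0,0,0,0,255,0,4.4,0,0,0,0]'; python3 - <<'E'
from h import *
from rig import *
plan([.4543,-.1902,.096],65)
s=get_state();print(s["contact_force"],s["moment"])
cv2.imwrite("pics/w7.png",get_image("wrist")["color"][100:360,180:460])
E
```

```text
clock: 8.25
position: [0.4541, -0.1911, 0.109]
ee_rot: [0.691, -0.691, 0.151, -0.151]
contact_force: [-0.6, -0.1, -1.6]
width: 0.0127
pos [ 0.4541 -0.1911  0.109 ] heading z 65.3 q [-0.54  0.26  1.86 -0.    1.02 -1.68] w 0.0127 clk 8.25
shift cm [-0.01  1.3   0.09] turn/8deg [-0.    0.04 -0.  ]
[-0.58151449 -0.09224906 -1.56160797] [-0.00434674 -0.00966426 -0.03443223]
```

View pics/w7.png

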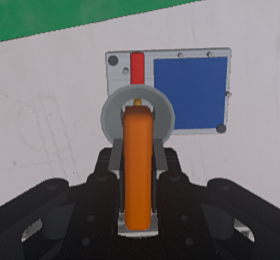

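```bash
python3 -m jog '[255,0,0.3,0.05,0,0,0,255,0,0.6,0.05,0,0,0,255,0,0.9,0.05,0,0,0,255,0,1.1,0.05,0,0,0,255,0,1.25,0.05,0,0,0,255,0,1.25,0.05,0,0,0]'; python3 - <<'E'
from h import *
from rig import *
plan([.4543,-.1902,.096],65)
s=get_state();print(s["contact_force"],s["moment"])
cv2.imwrite("pics/w8.png",get_image("wrist")["color"][100:360,180:460])
E
```

```text
clock: 9.05
position: [0.4543, -0.1907, 0.0967]
ee_rot: [0.691, -0.691, 0.151, -0.151]
contact_force: [-0.1, 0.7, -1.0]
width: 0.013
pos [ 0.4543 -0.1907  0.0967] heading z 65.3 q [-0.54  0.27  1.88 -0.    0.99 -1.68] w 0.013 clk 9.05
shift cm [-0.03  0.07  0.04] turn/8deg [ 0.    0.04 -0.  ]
[-0.12346709  0.71384563 -1.01644557] [ 0.03066007 -0.06039885 -0.00143134]
```

View pics/w8.png

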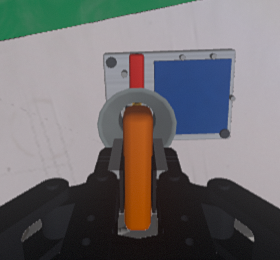

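```bash
python3 -m jog '[255,0,0.05,0,0,0,0,255,0,0.05,-0.02,0,0.8,0,255,0,0.05,-0.04,0,1.6,0,255,-0.01,0.05,-0.07,0,2.4,0,255,-0.02,0.05,-0.09,0,3.2,0,255,-0.03,0.05,-0.11,0,4,0,255,-0.04,0.05,-0.12,0,4.8,0,255,-0.04,0.05,-0.12,0,4.8,0]'; python3 - <<'E'
from h import *
from rig import *
plan([.4543,-.1902,.096],65)
s=get_state();print(s["contact_force"],s["moment"])
i=get_image("wrist");cv2.imwrite("pics/w9.png",i["color"][100:360,180:460])
cv2.imwrite("pics/t9.png",cv2.resize(get_image("top")["color"][180:260,340:440],None,fx=5,fy=5,interpolation=2))
E
```

```text
clock: 10.1
position: [0.4539, -0.1915, 0.0964]
ee_rot: [0.603, -0.603, 0.369, -0.37]
contact_force: [2.0, 1.6, -1.6]
width: 0.0131
pos [ 0.4539 -0.1915  0.0964] heading z 27.0 q [-0.54  0.27  1.88  0.    0.99 -1.01] w 0.0131 clk 10.1
shift cm [-0.1   0.04  0.09] turn/8deg [-0.01 -4.75  0.  ]
[ 1.95767111  1.62514161 -1.56990497] [ 0.27384625 -0.24881925  0.03491133]
```

View pics/w9.png

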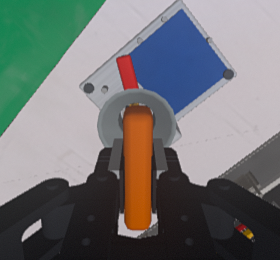

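View pics/t9.png

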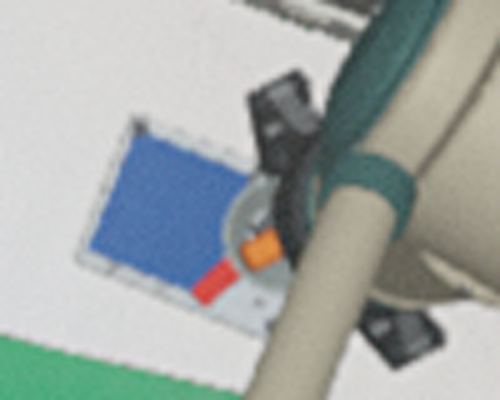

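The screw turns with the key, and the red finger has swung about 27° towards the panel. I'll continue.

```bash
python3 -m jog '[255,0,0,-0.02,0,0.7,0,255,0,0,-0.04,0,1.4,0,255,-0.01,0,-0.06,0,2.1,0,255,-0.02,0,-0.08,0,2.8,0,255,-0.03,0,-0.1,0,3.4,0,255,-0.03,0,-0.1,0,3.4,0]'; python3 - <<'E'
from h import *
from rig import *
plan([.4543,-.1902,.096],-6)
s=get_state();print(s["contact_force"],s["moment"])
i=get_image("wrist");cv2.imwrite("pics/w10.png",i["color"][100:360,180:460])
E
```

```text
clock: 10.95
position: [0.4533, -0.192, 0.0964]
ee_rot: [-0.5, 0.499, -0.5, 0.501]
contact_force: [2.9, -0.2, -2.3]
width: 0.0128
pos [ 0.4533 -0.192   0.0964] heading z -0.2 q [-0.54  0.27  1.88  0.    0.99 -0.54] w 0.0128 clk 10.95
shift cm [-0.18  0.04  0.1 ] turn/8deg [-0.01  0.73  0.  ]
[ 2.92656628 -0.22828557 -2.2569514 ] [ 0.11418431 -0.59840074  0.08592951]
```

View pics/w10.png

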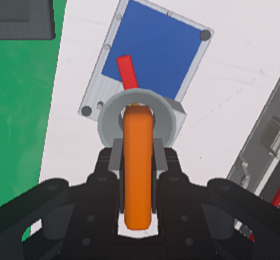

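```bash
python3 -m jog '[255,0,0,-0.01,0,0.4,0,255,0,0,-0.02,0,0.7,0,255,0,0,-0.02,0,0.7,0]'; python3 -c "
from h import *
from rig import *
plan([.4543,-.1902,.096],-6);s=get_state();print(s['contact_force'],s['moment'],s['effort'][5])"
python3 -m jog '[255,0,0,0,0,0.2,0,255,0,0,0,0,0.4,0,255,0,0,0,0,0.4,0]'; python3 -c "
from h import *
from rig import *
plan([.4543,-.1902,.096],-9);s=get_state();print(s['contact_force'],s['moment'],s['effort'][5])"
```

```text
clock: 11.38
position: [0.453, -0.1921, 0.0964]
ee_rot: [-0.475, 0.474, -0.524, 0.525]
contact_force: [3.5, -0.3, -2.0]
width: 0.0128
pos [ 0.453  -0.1921  0.0964] heading z -5.8 q [-0.54  0.27  1.88  0.    0.99 -0.44] w 0.0128 clk 11.375
shift cm [-0.2   0.04  0.11] turn/8deg [-0.01  0.03  0.  ]
[ 3.47862757 -0.26045307 -2.0155033 ] [ 0.16316904 -0.74735957  0.05630736] 0.1261785440146923
clock: 11.75
position: [0.4527, -0.1921, 0.0965]
ee_rot: [-0.459, 0.459, -0.537, 0.538]
contact_force: [4.1, -0.1, -3.2]
width: 0.013
pos [ 0.4527 -0.1921  0.0965] heading z -9.0 q [-0.54  0.27  1.88 -0.    0.99 -0.38] w 0.013 clk 11.75
shift cm [-0.21  0.05  0.13] turn/8deg [-0.01 -0.01  0.  ]
[ 4.11296292 -0.05569648 -3.17094638] [ 0.0649059  -0.87419192  0.14966697] 0.17747635021805763
```

```bash
python3 -m jog '[255,0,0,0.05,0,0.2,0,255,0,0,0.05,0,0.4,0,255,0,0,0.05,0,0.4,0]'; python3 -c "
from h import *
from rig import *
plan([.4543,-.1902,.096],-9);s=get_state();print(s['contact_force'],s['moment'],s['effort'][5])
i=get_image('wrist');cv2.imwrite('pics/w11.png',i['color'][100:360,180:460])"
```

```text
clock: 12.12
position: [0.4528, -0.1921, 0.0964]
ee_rot: [-0.444, 0.444, -0.55, 0.551]
contact_force: [1.9, 0.1, -1.1]
width: 0.0126
pos [ 0.4528 -0.1921  0.0964] heading z -12.2 q [-0.54  0.27  1.88 -0.    0.99 -0.33] w 0.0126 clk 12.125
shift cm [-0.22  0.04  0.11] turn/8deg [-0.  -0.4  0. ]
[ 1.88864717  0.09178806 -1.08914232] [-0.03179708 -0.65490033  0.36640691] 0.3700717259198427
```

View pics/w11.png

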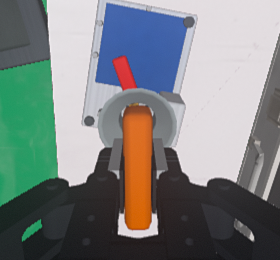

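The torque is climbing steeply, from 0.15 to 0.37 N m, which suggests the hard stop. One more small step will confirm it, and I'll also measure the finger's angle against the base.

```bash
python3 -m jog '[255,0,0,0.02,0,0.2,0,255,0,0,0.02,0,0.3,0,255,0,0,0.02,0,0.3,0]'; python3 - <<'E'
from h import *
from rig import *
plan([.4543,-.1902,.096],-9);s=get_state();print(s['contact_force'],s['moment'],s['effort'][5])
i=get_image('wrist');cv2.imwrite('pics/w12.png',i['color']);w=wcam(i,s)
cv2.imwrite('pics/w12c.png',cv2.resize(i["color"][90:240,240:400],None,fx=4,fy=4,interpolation=2))
m=blob(i["color"],(0,180,120),(3,255,255),(280,130,330,195));m|=blob(i["color"],(175,180,120),(180,255,255),(280,130,330,195))
R=rect(m);P=[ray(w,p,.02) for p in cv2.boxPoints(R)];e=max((P[1]-P[0],P[2]-P[1]),key=np.linalg.norm)
print(R,np.degrees(np.arctan2(e[1],e[0]))%180,"centre",ray(w,R[0],.02), "dir from axis",np.degrees(np.arctan2(*(ray(w,R[0],.02)[:2]-[.4524,-.1894])[::-1])))
m=blob(i["color"],(105,120,60),(125,255,255),(250,90,380,200));R=rect(m);P=[ray(w,p,.012) for p in cv2.boxPoints(R)]
print("panel edges",[np.degrees(np.arctan2(*(P[k+1]-P[k])[[1,0]]))%90 for k in(0,1)])
E
```

```text
clock: 12.55
position: [0.4528, -0.192, 0.0964]
ee_rot: [-0.432, 0.432, -0.56, 0.56]
contact_force: [1.2, -0.3, 0.5]
width: 0.0126
pos [ 0.4528 -0.192   0.0964] heading z -14.6 q [-0.54  0.27  1.88 -0.    0.99 -0.29] w 0.0126 clk 12.55
shift cm [-0.22  0.04  0.09] turn/8deg [ 0.  -0.7  0. ]
[ 1.23730331 -0.34093133  0.45783774] [-0.09158088 -0.43778162  0.47529357] 0.5339179001748562
((302.3792724609375, 173.9482879638672), (33.61085510253906, 13.741456031799316), 68.19859313964844) 96.52237555004992 centre [ 0.44858996 -0.15802372  0.02      ] dir from axis 96.92355268228098
panel edges [np.float64(64.7094593054389), np.float64(67.6219607949074)]
```

View pics/w12c.png

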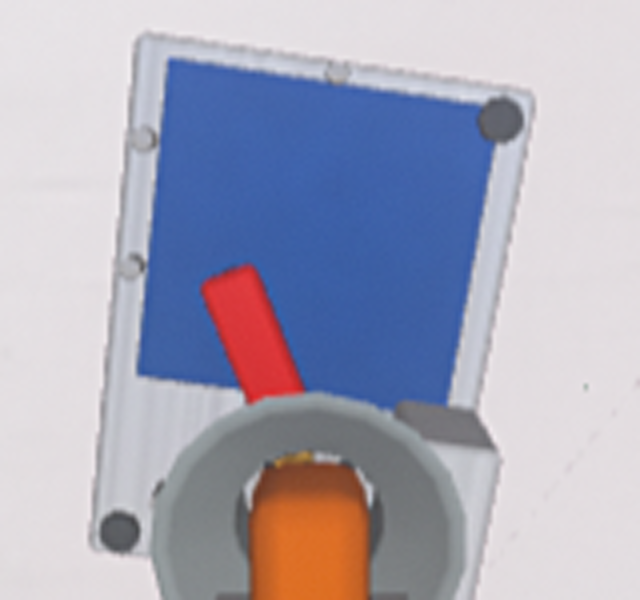

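The finger lies at 96.6°, against an expected 96.3° when locked (156.5° minus 60.2°), over the panel and with the torque at the stop. I'll back off the wind-up within the key's play, then release and rise.

```bash
python3 -m jog '[255,0,0,0,0,-0.4,0,255,0,0,0,0,-0.8,0,255,0,0,0,0,-1,0,255,0,0.05,0,0,-1,0,255,0,0.05,0,0,-1,0]' 20; python3 -c "
from h import *
from rig import *
plan([.4543,-.1902,.096],-9);s=get_state();print(s['contact_force'],s['moment'],s['effort'][5])"
python3 -m jog '[120,0,0,0,0,0,0,120,0,0,0,0,0,0,120,0,0,0,0,0,0,120,0,0,0,0,0,0,120,0,0,0,0,0,0]'; python3 -c "
from h import *
from rig import *
plan([.4543,-.1902,.096],-9);s=get_state();print(s['contact_force'],s['moment'])
i=get_image('wrist');cv2.imwrite('pics/w13.png',i['color'])"
```

```text
clock: 13.22
position: [0.453, -0.1919, 0.096]
ee_rot: [-0.47, 0.47, -0.528, 0.528]
contact_force: [1.9, -0.8, 2.6]
width: 0.0125
pos [ 0.453  -0.1919  0.096 ] heading z -6.7 q [-0.54  0.27  1.88  0.    0.99 -0.43] w 0.0125 clk 13.225
shift cm [-0.18  0.    0.11] turn/8deg [-0.    0.29 -0.  ]
[ 1.91485269 -0.84625131  2.55660163] [ 0.07659548 -0.34606476  0.02285265] 0.03265864332206547
clock: 13.85
position: [0.4529, -0.1919, 0.0957]
ee_rot: [0.47, -0.47, 0.528, -0.528]
contact_force: [-1.0, 0.3, -0.7]
width: 0.0455
pos [ 0.4529 -0.1919  0.0957] heading z -6.7 q [-0.54  0.27  1.88 -0.    0.99 -0.43] w 0.0455 clk 13.85
shift cm [-0.19 -0.03  0.12] turn/8deg [0.   0.29 0.  ]
[-1.01796047  0.30784286 -0.6851545 ] [ 0.01262612 -0.04096324  0.00838269]
```

View pics/w13.png

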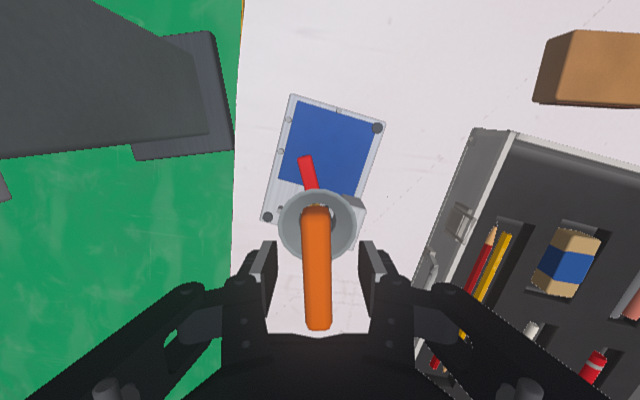

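The key stands free between the open pads, with the handle at column 316 and rows 205–330. The red finger at (308,172) lies over the panel. I'll rise straight up and check.

```bash
python3 -m jog '[120,0,-1,0,0,0,0,120,0,-3,0,0,0,0,120,0,-6,0,0,0,0,120,0,-10,0,0,0,0,120,0,-14,0,0,0,0,120,5,-16,0,0,0,0,120,8,-16,0,0,0,0,120,8,-16,0,0,0,0]'; python3 - <<'E'
from h import *
from rig import *
plan([.4543,-.1902,.096],-9);s=get_state();print(s['contact_force'])
i=get_image('wrist');w=wcam(i,s);cv2.imwrite('pics/w14.png',i['color'])
t=get_image('top');d=get_image('side')
cv2.imwrite('pics/c14.png',np.hstack([cv2.resize(t["color"][160:260,230:430],(400,200),interpolation=2),cv2.resize(d["color"][160:260,210:410],(400,200),interpolation=2)]))
E
```

```text
clock: 14.9
position: [0.4436, -0.2732, 0.2566]
ee_rot: [-0.469, 0.47, -0.528, 0.529]
contact_force: [-0.1, 0.0, -0.4]
width: 0.0454
pos [ 0.4436 -0.2732  0.2566] heading z -6.8 q [-0.69  0.18  1.57 -0.    1.39 -0.57] w 0.0454 clk 14.9
shift cm [-8.39 16.05  0.06] turn/8deg [-0.01  0.28  0.01]
[-0.14670346  0.0497138  -0.43152057]
```

View pics/w14.png

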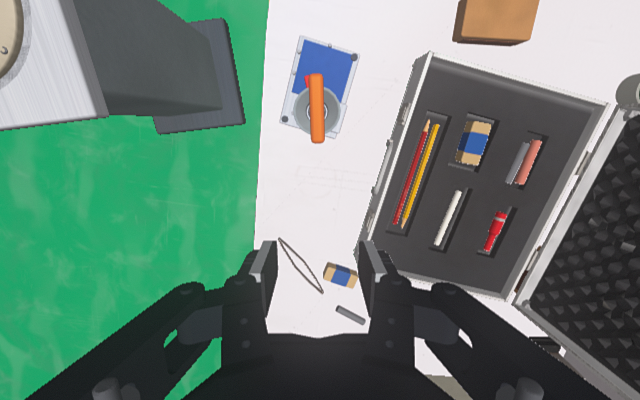

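View pics/c14.png

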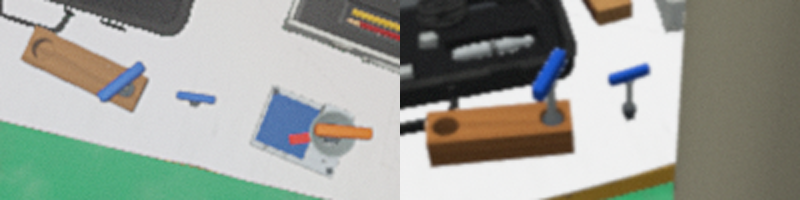

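The key stands in the sleeve at wrist px (317,108) with the red finger over the panel. The blue key is still in its well, the small key hasn't moved, and the gripper is clear. I'll hand the job in.

```bash
python3 -c "
from rig import *
print(sign_off())"
```

```text
the job is handed in; nothing more can be done
None
```

The panel is locked and the job is handed in, at about 15 s on the robot's clock. I took the orange key from the stand, lowered it over the brass bar without contact and turned it clockwise until the torque rose from about 0.1 to 0.5 N m at the stop. I then backed off within the key's play, let go and rose clear.

- **Screw angle:** Just before I let go, the red finger lay at about 96.6° over the blue panel, against about 96.3° expected at the stop. I judged that from the wrist image and the torque, because the joint angle itself can't be read.
- **Final pictures:** The key stands in the sleeve, the blue-handled key is in its well, the small blue key hasn't moved, and nothing touches the gripper.
- **One disagreement:** The gripper ended about 10° past the angle that the finger plus the play explains. I think the handle turned slightly in the pads against the stop. The finger reading was unaffected.
- **Forces:** The forces I read after each move stayed below 6 N.

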